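# Seat the filter cell on the polarising viewer and hold it home

## Robot

A 6-joint arm with a two-finger parallel gripper is mounted at the origin on the work surface; the furniture and walls round the work are solid. World frame = base frame: x ahead of the robot, y to its left, z up, the work surface at z = 0. Lengths are in m, angles in degrees, forces in N, time in s.
With the tool pointing down it reaches from about 0.25 to 0.8 m from the base axis. Payload 3.9 kg.
Tool frame: the origin (TCP) lies at the very end of the fingers, on their centre line; the grasp point (between the pads) lies 19 mm behind it; z points along the fingers, x is the direction in which the jaws open and shut, and the axes are right-handed (so a half turn about z gives the same grasp; the last joint's range is limited). The gripper opens to 85 mm and grips with 20 to 120 N. Pads are 22 mm wide; open, the fingers measure 114 mm over their backs; the gripper's body (76 mm by 85 mm) begins 54 mm behind the grasp point. The pads swing forward as they close: fully open they stand 13 mm farther back than shut.
Start: joints at [-70.015, 14.897, -7.913, 67.191, 0, 90], TCP at [0.179, -0.493, 0.231] pointing down, gripper open.
Joint ranges: [-159.42, 159.42], [-47.68, 98.78], [-73.54, 78.23], [-108.79, 121.32], [-90, 84.71], [-180, 180]. Speed limits (degrees/s): [147.25, 147.25, 180, 180, 180, 180].

## Interface

Orientations are given as [roll, pitch, yaw] about the fixed x, y, z axes, in that order (R = Rz(yaw) Ry(pitch) Rx(roll)).
In Python, from plant import bot, viewer gives the robot as it stands. The module is installed in compiled form; this text tells all that it offers.
- The arm moves only by the tool step_arm, never from a script. Its argument "plan" is a list of rows, each a list of 3 entries, a list of its own where there are three numbers: the closure in counts, from 0 (fully open) to 255 (shut), then the shift along the tool's x, y, z in mm, then the turn about the tool's z in rad. In form: [[grip, [dx, dy, dz], roll], ...]. A call has 1 to 5 rows; each row is the pose to reach, as a shift and turn from the pose commanded when the call began, along the tool's axes at that moment; what a row does not reach only later rows make up. A row lasts 1/8 s, in which the tool goes at most 62.5 mm and 10.7 degrees, less where a joint would pass 70% of its speed; a pose out of reach is approached as far as the arm can. A call with a gripper value outside its range is refused whole. The fingers move at their own pace and stop on an object; "squeeze" is the grip in N (left out, the last holds). Time passes only in rows, so rows that repeat a pose let the fingers close. It gives the time, the measured TCP pose, the force and the opening at its end, in the units of the state.
- bot.state(): the state, without advancing time (a new reading comes with each control period).
- viewer.snapshot(name): name is "scene" or "top"; returns the picture (384x512x3 uint8, blue, green, red); there is no depth.
- viewer.camera_info(name): a dict with "fx", "fy", "cx", "cy" (pixels), "dist_coeffs" ([k1, k2, p1, p2, k3] as OpenCV has them; the pictures are not rectified), "R" (3x3) and "t" (3): a world point X has camera coordinates R X + t. Camera axes: x right, y down, z forward; pixel columns grow to the right and rows downward; lengths in m; the calibration is good to about 2 mm. A picture is of the moment at which its call begins. camera_info takes no time and is no camera call.
- bot.close_job(): hands the job in, once; it reports no verdict.
The state is a dict: "t": time; "joints": joint angles; "joint_velocities": joint speeds; "effort": joint torques, N m; "tool_pos": TCP position; "tool_rot": TCP orientation; "force": force on the tool from outside, world axes, zero at the start; "wrist_torque": the same for the moment, N m; "grip_width": opening from 0.0 (shut) to 1.0 (fully open).
Only numpy, scipy, OpenCV 4.12 (cv2) and the standard library are available. Lean on these libraries where they do the work, as an engineer would, in place of code of your own. Each camera call takes 0.05 s, during which the arm holds its last target.

## Task

Lock the turning ring of the polarising viewer by pressing its side lever down until the catch holds it by itself. Then fit the loose knurled filter cell right way up over the spigot in the middle of the ring, turn it until the keyways inside it drop over the spigot's pins, and push it fully home against its spring. Finish still gripping the cell and holding it down there, ready for its clamp screws to be tightened, and leave the other things on the bench where they are.

Things in the scene. Friction and masses are not known exactly. Their poses are not given: they have to be found in the camera images.
- stand: The polarising viewer, fixed to the bench; origin on the spigot's axis at bench height, z up, x from front (switch) to back, y to its left; the lever stands out to -y. Grey base 136 x 216 mm, 14 mm high, reaching from y = -140 to +76 mm; white light drum 110 mm wide; on it a bright turning ring with degree marks, 112 mm wide, its top 86 mm above the bench.
- seat (a point): Centre of the seat on the turning ring, on the spigot's axis, 88 mm above the bench; the cell's lower rim rests here when fully home. Round the spigot's foot a sprung washer, 46 mm wide, stands 6 mm above the seat; the cell presses it flush with the seat: 4 N to start it, 10 N flush. Unless the lever locks it, the ring with spigot and pins spins along with whatever is turned on it.
- spigot_tip (a point): Top centre of the steel spigot, fixed to the turning ring; 36 mm across, nose tapered over its last 5 mm to 29 mm, top 26 mm above the seat. Three round pins, 6 mm thick, 120 degrees apart, stick out 4 mm from it, their middles 12 mm above the seat. Their angle is random at the start and is not given (this frame stays with the stand); once locked the ring has at most 2 degrees of play.
- lever_pad (a point): Middle of the upper face of the black thumb pad, 30 x 30 mm, at the outer end of the lock lever, 126 mm from the spigot's axis and at first 81 mm above the bench. Press it straight down from above. It swings on a 66 mm arc about a level pivot towards the spigot; pressed to the end stop its upper face is about 57 mm above the bench.
- lock_lever (a joint): Angle of the lock lever, rad: 0 = up (sprung, ring free), 0.37 = end stop. A sprung catch snaps over it at about 0.31 (pad 20 mm down) and then holds it at about 0.29, ring locked; let go earlier it springs back to 0. Pressing takes 2 to 6 N at the pad, more only at the end stop.
- cell_center (a point): Centre of the filter cell: a dark knurled metal collar, 56 mm wide, 40 mm high, open below, a dark disc set into its top. It stands on the bench open end down; this point is on its axis, 20 mm above its lower rim. Grip it across the knurling from above. About 0.13 kg. Fully home this point is 20 mm above seat; let go, it springs 6 mm up.
- filter_cell: The same filter cell; origin at the centre of its lower rim. Bore 39 mm with three keyways 7.8 mm wide, 120 degrees apart, open at the lower rim; where they stand in this frame is not known. Set on the spigot it rides on the pins, rim 15 mm above the seat; turned either way, within 120 degrees it fits (within 4 degrees either way), drops 9 mm onto the washer, then 6 mm more to the seat.
- dish_center (a point): Bystander: clear flat covered dish, 64 mm across, 14 mm high, lying loose on the bench; its middle, half-way up.
- bottle_center (a point): Bystander: small white dropper bottle with a pointed cap, 34 mm across, 78 mm high, standing loose; on its axis, 30 mm above the bench.
- magnifier_center (a point): Bystander: black hand magnifier, 50 x 125 x 14 mm, lying loose; its middle, half-way up.

How it is judged (in metres and radians):
On the way, in this order (a step that is already met when the one before it is completed fails the run):
1. the lock lever is pressed past its catch and stays down (value of joint lock_lever above 0.24 rad), for 0.2 s.
2. the filter cell is on the spigot and its keyways have dropped over the pins, the lever still locked (value of joint lock_lever above 0.24 rad and z of cell_center in the frame of seat below 0.029 m and horizontal distance between cell_center and seat below 0.004 m and angle between cell_center's own z axis and vertical below 0.12 rad), for 0.1 s.
At the end, for the whole second after the job is handed in: The catch holds the lever down (over 0.24 rad). The cell is upright (4 degrees) on the spigot, within 3 mm of its axis, keyed over the pins, its lower rim within 2 mm of the seat, still, with the fingers on it at over 3 N. No bystander has moved over 30 mm (z of cell_center in the frame of seat between 0.016 and 0.022 m and horizontal distance between cell_center and seat below 0.003 m and angle between cell_center's own z axis and vertical below 0.07 rad and value of joint lock_lever above 0.24 rad and contact force between the fingers and filter_cell above 3 N and linear speed of filter_cell below 0.01 m/s); the arm keeps its last pose, push and grip.
It fails at once if the dish, the dropper bottle or the magnifier is moved more than 30 mm (distance of any of dish_center, bottle_center, magnifier_center from where it was at the start of the episode above 0.03 m).
It also fails if it takes over 58 s, if anything falls off the work surface, if the arm or the gripper's body presses on something with over 40 N, if the wrist force passes 120 N, or if a joint passes its speed limit or range.

## Working session

There is one attempt and no reset: what is moved stays moved. The work goes in short steps, Python scripts to look and compute and a tool call to move; the robot and the scene stay as the last step left them, time stands still between calls to the robot, and variables do not carry over. Pictures are saved under pics/ and viewed, and the job is handed in when it is done.

Besides the shell and the picture viewer there is one more tool, called in YAML: its name, and indented under it one key for each argument. step_arm: Moves the arm, as the interface text tells. Its arguments: {"type":"object","properties":{"plan":{"type":"array","items":{"type":"array"}},"squeeze":{"type":"number"}},"required":["plan"]}

```bash
mkdir -p pics; python3 - <<'E'
from plant import bot, viewer
import cv2,numpy as np
print(bot.state())
for n in("scene","top"):
    im=viewer.snapshot(n); cv2.imwrite(f"pics/{n}0.png",im); 
    c=viewer.camera_info(n); print(n,{k:np.round(v,4).tolist() for k,v in c.items()}, (-np.array(c["R"]).T@np.array(c["t"])).round(3))
E
```

```text
{'t': 0.0, 'joints': array([-7.00139433e+01,  1.49356373e+01, -7.98569990e+00,  6.71893898e+01,
        2.72257390e-03,  9.00017286e+01]), 'joint_velocities': array([ 0.0207684 ,  0.08796667,  0.02698185,  0.07924566, -0.01948999,
        0.0527131 ]), 'effort': array([ 7.55971651e-04, -4.05679464e+01,  2.53920561e+01,  1.88265037e-02,
        3.86538422e-04, -2.25484932e-06]), 'tool_pos': array([ 0.17922447, -0.49274374,  0.23046616]), 'tool_rot': array([-1.79997281e+02,  1.10727023e-01, -7.00156719e+01]), 'force': array([-0.43815073,  0.2794251 ,  0.36633203]), 'wrist_torque': array([0.04834009, 0.00118866, 0.06190121]), 'grip_width': 1.0015241795663028}
scene {'fx': 348.5012, 'fy': 348.5012, 'cx': 265.8406, 'cy': 193.2052, 'dist_coeffs': [-0.0522, 0.0, 0.0, 0.0, 0.0], 'R': [[-0.8211, -0.5706, 0.0134], [-0.4001, 0.5587, -0.7265], [0.4071, -0.6019, -0.687]], 't': [0.3788, 0.2832, 0.6971]} [0.141 0.478 0.68 ]
top {'fx': 437.7088, 'fy': 437.7088, 'cx': 253.6306, 'cy': 188.6776, 'dist_coeffs': [-0.059, 0.0, 0.0, 0.0, 0.0], 'R': [[-0.0128, -0.9999, -0.0003], [-0.9878, 0.0127, -0.1552], [0.1552, -0.0017, -0.9879]], 't': [-0.0386, 0.4992, 1.1791]} [ 0.31  -0.043  1.242]
```

View pics/scene0.png

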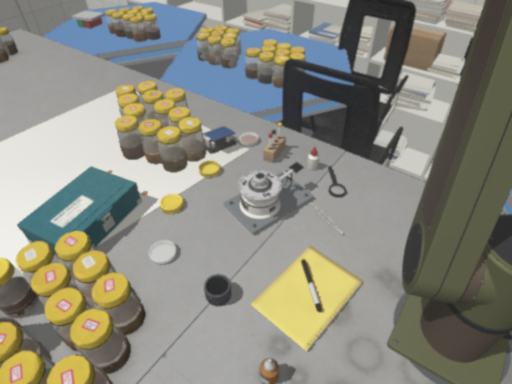

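View pics/top0.png

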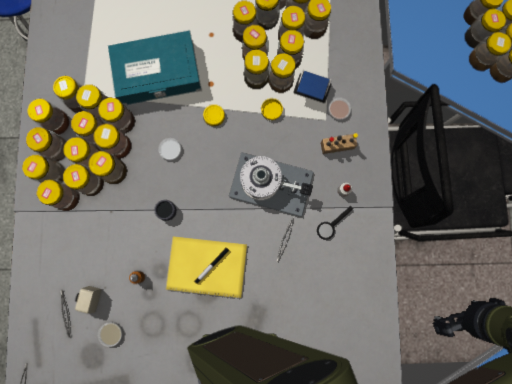

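Both views show the stand (top view ≈(262,177), lever pad ≈(306,189)). They also show the cell (top ≈(165,210)), dish (170,149), bottle (346,188) and magnifier (335,223). I'll zoom in.

```bash
python3 - <<'E'
import cv2,numpy as np
t=cv2.imread("pics/top0.png"); s=cv2.imread("pics/scene0.png")
cv2.imwrite("pics/top0z.png",cv2.resize(t[140:240,140:360],None,fx=3.6,fy=3.6,interpolation=cv2.INTER_CUBIC))
a=cv2.resize(s[150:240,200:320],None,fx=5,fy=5,interpolation=cv2.INTER_CUBIC)
cv2.imwrite("pics/scene0z.png",a)
E
```

```text
(no output)
```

View pics/top0z.png

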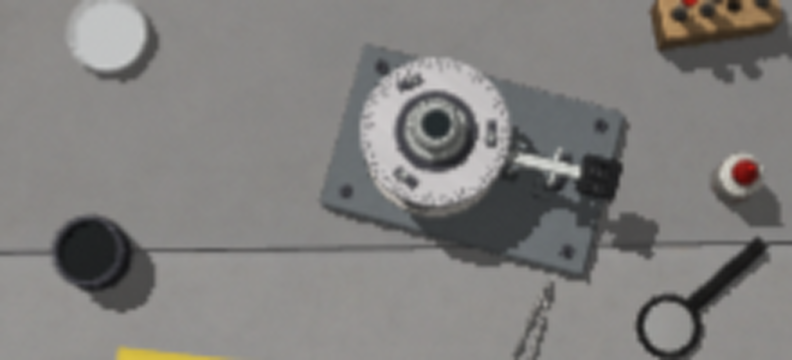

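View pics/scene0z.png

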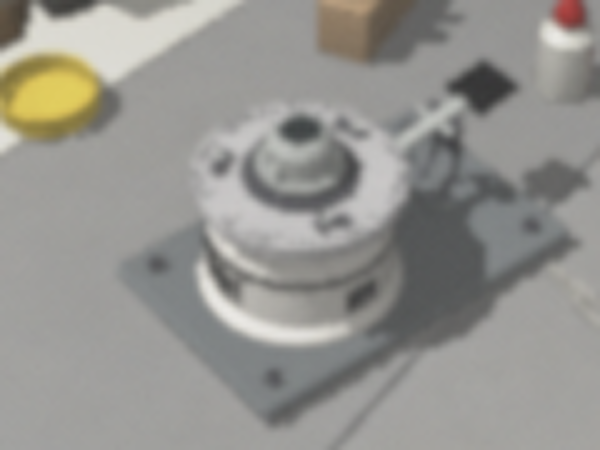

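```bash
cat > h.py <<'E'
import numpy as np,cv2
from plant import bot,viewer
def ray(n,uv):
    c=viewer.camera_info(n);K=np.array([[c["fx"],0,c["cx"]],[0,c["fy"],c["cy"]],[0,0,1]])
    p=cv2.undistortPoints(np.array([[uv]],float),K,np.array(c["dist_coeffs"]))[0,0]
    R=np.array(c["R"]);t=np.array(c["t"]);return -R.T@t,R.T@np.array([p[0],p[1],1])
def onz(n,uv,z):
    o,d=ray(n,uv);return o+d*(z-o[2])/d[2]
def two(a,b):
    (o1,d1),(o2,d2)=ray("top",a),ray("scene",b)
    A=np.stack([d1,-d2],1);k=np.linalg.lstsq(A,o2-o1,rcond=None)[0]
    p,q=o1+k[0]*d1,o2+k[1]*d2;return (p+q)/2,np.linalg.norm(p-q)
def proj(n,X):
    c=viewer.camera_info(n);K=np.array([[c["fx"],0,c["cx"]],[0,c["fy"],c["cy"]],[0,0,1]])
    return cv2.projectPoints(np.array(X,float).reshape(-1,3),cv2.Rodrigues(np.array(c["R"]))[0],np.array(c["t"]),K,np.array(c["dist_coeffs"]))[0].reshape(-1,2)
def blob(im,box,lo,hi,minsat=None):
    x0,y0,x1,y1=box;g=im[y0:y1,x0:x1]
    m=cv2.inRange(g,np.array(lo,np.uint8),np.array(hi,np.uint8))
    cs,_=cv2.findContours(m,cv2.RETR_EXTERNAL,cv2.CHAIN_APPROX_NONE)
    c=max(cs,key=cv2.contourArea)+np.array([[x0,y0]]);return c
E
python3 - <<'E'
from h import *
t=cv2.imread("pics/top0.png"); s=cv2.imread("pics/scene0.png")
def show(name,n,im,box,lo,hi,z):
    c=blob(im,box,lo,hi);(e,ax,an)=cv2.fitEllipse(c);x,y,w,h=cv2.boundingRect(c);M=cv2.moments(c)
    ce=(M["m10"]/M["m00"],M["m01"]/M["m00"])
    P=np.array([onz(n,p,z)[:2] for p in c[:,0]]).astype(np.float32)
    print(name,n,"ell",np.round(e,1),np.round(ax,1),"cen",np.round(ce,1),"area",cv2.contourArea(c),onz(n,e,z).round(4),onz(n,ce,z).round(4),"minrect",cv2.minAreaRect(P))
    return ce
show("ring","top",t,(235,150,285,205),[165]*3,[255]*3,.086)
show("cell","top",t,(145,195,190,225),[0]*3,[55]*3,.04)
show("cell","scene",s,(200,270,240,310),[0]*3,[60]*3,.04)
show("pad","top",t,(297,178,316,200),[0]*3,[50]*3,.081)
show("pad","scene",s,(286,158,306,176),[0]*3,[55]*3,.081)
show("hole","top",t,(254,168,268,181),[0]*3,[95]*3,.114)
show("hole","scene",s,(250,170,270,182),[0]*3,[95]*3,.114)
show("base","top",t,(225,145,320,222),[85,75,70],[150,125,112],.014)
E
```

```text
ring top ell [259.8 176.1] [37.8 38.9] cen [259.6 176.1] area 1116.0 [ 0.5251 -0.062   0.086 ] [ 0.5251 -0.0614  0.086 ] minrect ((0.5255080461502075, -0.06357474625110626), (0.10774107277393341, 0.10796796530485153), 21.544755935668945)
cell top ell [165.7 210. ] [17.7 20. ] cen [165.8 209.8] area 261.5 [0.442  0.1991 0.04  ] [0.4425 0.1988 0.04  ] minrect ((0.4419415593147278, 0.19821307063102722), (0.055870626121759415, 0.05036533996462822), 45.29293441772461)
cell scene ell [216.6 285.3] [16.8 20.5] cen [216.6 285.3] area 268.0 [0.4432 0.2074 0.04  ] [0.4432 0.2073 0.04  ] minrect ((0.4435654580593109, 0.2071840763092041), (0.04255324974656105, 0.04135192185640335), 15.14847183227539)
pad top ell [305.9 189.2] [10.7 11.7] cen [306.  189.3] area 88.0 [ 0.4887 -0.1855  0.081 ] [ 0.4886 -0.1856  0.081 ] minrect ((0.48980098962783813, -0.1855672299861908), (0.02762097492814064, 0.03160983324050903), 72.60295104980469)Traceback (most recent call last):
  File "<stdin>", line 13, in <module>
  File "<stdin>", line 4, in show
cv2.error: OpenCV(4.12.0) /io/opencv/modules/imgproc/src/shapedescr.cpp:361: error: (-201:Incorrect size of input array) There should be at least 5 points to fit the ellipse in function 'fitEllipseNoDirect'
```

```bash
python3 - <<'E'
from h import *
t=cv2.imread("pics/top0.png"); s=cv2.imread("pics/scene0.png")
def show(name,n,im,box,lo,hi,z):
  try:
    c=blob(im,box,lo,hi);(e,ax,an)=cv2.fitEllipse(c);M=cv2.moments(c)
    ce=(M["m10"]/M["m00"],M["m01"]/M["m00"])
    P=np.array([onz(n,p,z)[:2] for p in c[:,0]]).astype(np.float32)
    print(name,n,"ell",np.round(e,1),np.round(ax,1),"cen",np.round(ce,1),onz(n,e,z).round(4),onz(n,ce,z).round(4),"minrect",np.round(np.array(sum([list(v) if hasattr(v,'__len__') else [v] for v in cv2.minAreaRect(P)],[])),4),cv2.minEnclosingCircle(P))
  except Exception as x: print(name,x)
print(s[160:176,290:304].max(2)); print(t[168:181,254:269].max(2)); print(s[171:181,252:268].max(2))
show("pad","scene",s,(286,158,306,176),[0]*3,[75]*3,.081)
show("hole","top",t,(254,168,268,181),[0]*3,[110]*3,.114)
show("hole","scene",s,(250,170,270,182),[0]*3,[120]*3,.114)
show("base","top",t,(225,145,320,222),[95,85,80],[150,125,112],.014)
print(t[165,242],t[200,297],t[160,225], s[200,230])
E
```

```text
[[151 151 151 151 150 149 148 150 149 150 149 149 148 150]
 [151 151 153 151 148 139 132 136 144 148 150 150 149 150]
 [152 152 150 146 135 114  99 107 126 141 148 149 151 150]
 [152 149 140 127 108  83  69  74  95 119 135 144 149 151]
 [146 136 114  91  73  62  57  60  68  85 107 129 143 149]
 [128 109  83  64  56  57  57  59  59  62  76 101 126 141]
 [ 93  75  62  56  56  56  56  57  57  57  60  71  96 124]
 [ 76  63  60  58  57  56  56  55  56  56  57  61  78 110]
 [101  93  82  65  60  57  57  57  56  57  60  78 100 124]
 [146 143 124  90  64  58  59  56  57  66  83 108 132 144]
 [181 179 156 113  77  60  58  61  73  96 116 135 146 151]
 [187 176 153 125  94  72  64  79 104 130 143 148 150 150]
 [170 150 139 136 121 102  92 110 133 147 151 151 152 152]
 [135 121 130 142 144 133 128 137 148 152 152 153 152 152]
 [119 108 127 144 150 149 147 149 150 151 152 152 152 152]
 [130 108 123 143 152 152 152 153 151 152 151 152 152 153]]
[[ 82  80 108 142 116 144 149 148 142 141 115  92  77  78 105]
 [ 81 108 133 164 156 171 176 169 158 142 134 127  94  78  76]
 [113 151 157 170 164 135 110
[... 1689 characters left out ...]
114 ] minrect [ 5.22900e-01 -6.73000e-02  2.62000e-02  2.67000e-02  8.91985e+01] ((0.5215361714363098, -0.06852196156978607), 0.016903135925531387)
hole scene ell [259.7 175.4] [4.8 7.2] cen [259.7 175.4] [ 0.5249 -0.062   0.114 ] [ 0.525 -0.062  0.114] minrect [ 5.25300e-01 -6.16000e-02  1.75000e-02  1.92000e-02  3.56747e+01] ((0.524493932723999, -0.06223582103848457), 0.010028699412941933)
base top ell [295.  173.3] [17.3 38.3] cen [295.5 173.4] [ 0.5454 -0.1638  0.014 ] [ 0.5451 -0.1651  0.014 ] minrect [ 5.42600e-01 -1.56100e-01  1.10400e-01  5.20000e-02  7.35195e+01] ((0.5526489019393921, -0.15879954397678375), 0.05691235512495041)
[119 117 113] [112 109 104] [135 136 138] [127 126 123]
```

```bash
python3 - <<'E'
from h import *
t=cv2.imread("pics/top0.png"); s=cv2.imread("pics/scene0.png")
def wc(im,box,bg,fg):
    x0,y0,x1,y1=box;g=im[y0:y1,x0:x1].max(2).astype(float)
    w=np.clip((bg-g)/(bg-fg),0,1);yy,xx=np.mgrid[y0:y1,x0:x1];return np.array([(w*xx).sum(),(w*yy).sum()])/w.sum(), w.sum()
ht,a=wc(t,(255,169,266,180),110,46);hs,b=wc(s,(255,171,265,180),125,72)
print("hole",ht,hs,a,b)
for z in(.110,.114):print(z,onz("top",ht,z),onz("scene",hs,z))
print(two(ht,hs))
pt,a=wc(t,(297,178,316,200),75,40);ps,b=wc(s,(288,158,306,174),110,57)
print("pad",pt,ps,a,b,onz("top",pt,.079),onz("scene",ps,.081),two(pt,ps))
ct,a=wc(t,(145,195,184,224),80,40);cs,b=wc(s,(200,270,238,308),100,50)
print("cell",ct,cs,a,b)
for z in(.02,.025,.04):print(z,onz("top",ct,z),onz("scene",cs,z))
print(two(ct,cs))
cv2.imwrite("pics/cz.png",np.hstack([cv2.resize(t[190:230,145:190],(450,400),interpolation=cv2.INTER_NEAREST),cv2.resize(s[267:312,197:237],(355,400),interpolation=cv2.INTER_NEAREST)]))
E
```

```text
hole [260.87062682 174.11516035] [259.71537162 175.43158784] 42.875 22.339622641509433
0.11 [ 0.52602984 -0.06440177  0.11      ] [ 0.52767934 -0.06586576  0.11      ]
0.114 [ 0.5252651 -0.0643257  0.114    ] [ 0.52496047 -0.06204953  0.114     ]
(array([ 0.5260208 , -0.06419021,  0.11188034]), np.float64(0.0007741142259089607))
pad [305.61845608 190.07431233] [296.17201696 166.93155663] 128.8 62.30188679245283 [ 0.48674552 -0.18474557  0.079     ] [ 0.48749112 -0.18046562  0.081     ] (array([ 0.48812187, -0.18439684,  0.07777398]), np.float64(0.0025686224123676656))
cell [166.04913731 210.4832631 ] [218.29598342 289.60741523] 314.425 511.38
0.02 [0.44270269 0.20203933 0.02      ] [0.44296144 0.20483754 0.02      ]
0.025 [0.44215802 0.20103747 0.025     ] [0.44066886 0.20690472 0.025     ]
0.04 [0.44052401 0.19803191 0.04      ] [0.4337911  0.21310628 0.04      ]
(array([0.44375914, 0.20312661, 0.01663988]), np.float64(0.0015802585643053995))
```

View pics/cz.png

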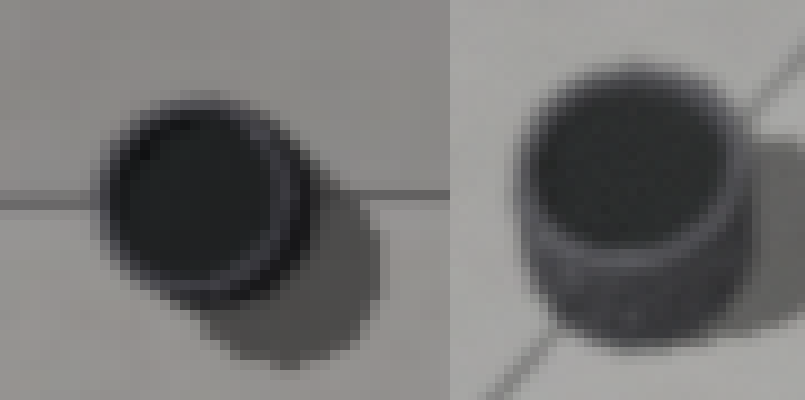

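Cast from both views, the points come out as:
- **Spigot axis:** ≈(0.5255, -0.064), with the hole at z≈0.112.
- **Pad:** ≈(0.488, -0.184), which is 126 mm from the axis and matches the spec. This puts the stand's yaw at about -17°.
- **Cell:** ≈(0.443, 0.203).

Next I close the fingers and go above the pad.

step_arm:
  plan:
    - [255, [-26, -56, 0], 0]
    - [255, [-52, -112, 0], 0]
    - [255, [-79, -169, 0], 0]
    - [255, [-105, -225, 0], 0]
    - [255, [-132, -282, 0], 0]
  squeeze: 40

```text
t: 0.72
tool_pos: [0.3999, -0.2717, 0.2311]
tool_rot: [180.0, 0.0, -70.0]
force: [0.9, 0.4, -0.1]
grip_width: -0.004
```

step_arm:
  plan:
    - [255, [-26, -56, 20], 0]
    - [255, [-53, -114, 50], 0]
    - [255, [-53, -114, 100], 0]
    - [255, [-53, -114, 110], 0]
    - [255, [-53, -114, 110], 0]

```text
t: 1.35
tool_pos: [0.4869, -0.1848, 0.1212]
tool_rot: [179.9, 0.1, -70.1]
force: [0.1, -0.1, -0.0]
grip_width: 0.001
```

```bash
python3 - <<'E'
from h import *
st=bot.state();print({k:np.round(st[k],4) for k in("t","joints","tool_pos","tool_rot","force","grip_width")})
for n,b in(("top",(250,140,350,230)),("scene",(240,110,340,200))):
    im=viewer.snapshot(n);cv2.imwrite(f"pics/{n}1.png",im)
    cv2.imwrite(f"pics/{n}1z.png",cv2.resize(im[b[1]:b[3],b[0]:b[2]],None,fx=6,fy=6,interpolation=cv2.INTER_CUBIC))
    print(n,proj(n,[st["tool_pos"],[.488,-.184,.081],[.5255,-.064,.114]]).round(1))
E
```

```text
{'t': np.float64(1.35), 'joints': array([-2.077380e+01,  1.873180e+01, -1.978590e+01,  5.160430e+01,
       -1.570000e-02,  1.392791e+02]), 'tool_pos': array([ 0.4869, -0.1848,  0.1212]), 'tool_rot': array([ 1.798973e+02,  6.760000e-02, -7.005300e+01]), 'force': array([ 0.0841, -0.0599, -0.0243]), 'grip_width': np.float64(0.0006)}
top [[307.5 187.5]
 [305.4 189.5]
 [260.7 174. ]]
scene [[298.3 154.4]
 [296.7 166.2]
 [260.  174.9]]
```

View pics/scene1z.png

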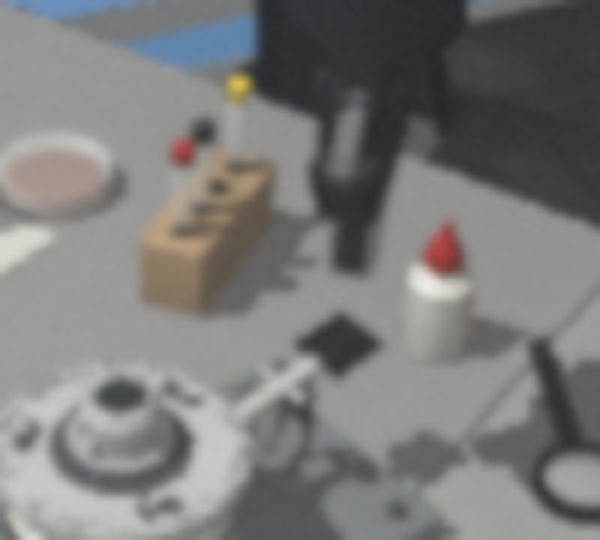

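View pics/top1z.png

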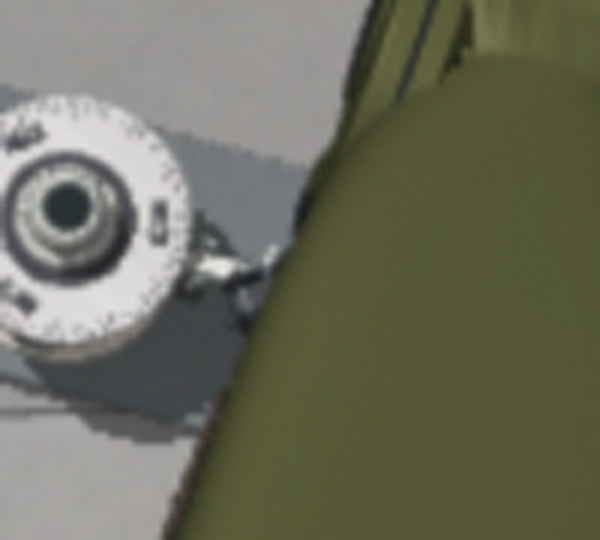

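The scene view shows the fingertip at (298,155), against a predicted (298.3,154.4), so calibration holds. The top view is occluded by the arm. The tip is over the pad, so I press down.

step_arm:
  plan:
    - [255, [-1, -2, 30], 0]
    - [255, [-1, -2, 42], 0]
    - [255, [-1, -2, 50], 0]
    - [255, [-1, -2, 57], 0]
    - [255, [-1, -2, 60], 0]

```text
t: 2.08
tool_pos: [0.4901, -0.1839, 0.0619]
tool_rot: [-180.0, -0.1, -70.1]
force: [-0.6, -3.6, 4.1]
grip_width: -0.001
```

step_arm:
  plan:
    - [255, [0, 0, 2], 0]
    - [255, [0, 0, 2], 0]

```text
t: 2.33
tool_pos: [0.4901, -0.1836, 0.0597]
tool_rot: [-180.0, -0.1, -70.0]
force: [-1.2, -4.5, 3.7]
grip_width: -0.0
```

step_arm:
  plan:
    - [255, [0, 0, 1], 0]
    - [255, [0, 0, 2], 0]
    - [255, [0, 0, 2], 0]

```text
t: 2.7
tool_pos: [0.4902, -0.1835, 0.0581]
tool_rot: [-179.9, -0.1, -70.0]
force: [-1.1, -4.0, 7.5]
grip_width: 0.004
```

step_arm:
  plan:
    - [255, [0, 0, -20], 0]
    - [0, [0, 0, -60], 0]
    - [0, [0, 0, -110], 0]

```text
t: 3.08
tool_pos: [0.4879, -0.1807, 0.1665]
tool_rot: [179.9, 0.4, -70.0]
force: [1.7, -0.4, -0.0]
grip_width: 0.415
```

```bash
python3 - <<'E'
from h import *
print(bot.state()["tool_pos"])
im=viewer.snapshot("scene");b=(240,110,340,200);cv2.imwrite("pics/scene2z.png",cv2.resize(im[b[1]:b[3],b[0]:b[2]],None,fx=6,fy=6,interpolation=cv2.INTER_CUBIC))
print(proj("scene",[[.490,-.180,.0625],[.488,-.184,.081]]))
E
```

```text
[ 0.48789032 -0.18072761  0.16652764]
[[294.82036865 171.89271433]
 [296.68229581 166.19908724]]
```

View pics/scene2z.png

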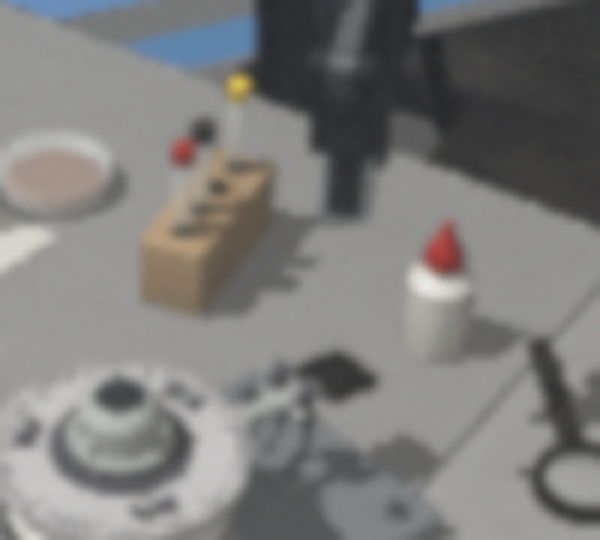

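The pad has moved from (296.8,167.3) to (296.3,172.4), right at the predicted latched position, and it stays there with the arm lifted off. The lever is locked. Now to the cell.

step_arm:
  plan:
    - [0, [-55, -13, 0], -0.15]
    - [0, [-110, -26, 0], -0.3]
    - [0, [-165, -39, 0], -0.45]
    - [0, [-220, -52, 0], -0.6]
    - [0, [-276, -65, 0], -0.698]

```text
t: 3.75
tool_pos: [0.4546, 0.1015, 0.1665]
tool_rot: [-179.9, 0.2, -29.8]
force: [1.4, -0.2, -0.2]
grip_width: 0.999
```

```bash
cat >> h.py <<'E'
def to(x,y,z,yaw=None):
    st=bot.state();p=st["tool_pos"];r=np.radians(st["tool_rot"][2]);d=np.array([x,y,z])-p
    ex=np.array([np.cos(r),np.sin(r)]);ey=np.array([np.sin(r),-np.cos(r)])
    print("pos",p.round(4),st["tool_rot"].round(2),"j",st["joints"].round(1),"F",st["force"].round(1),"g",round(st["grip_width"],3),"-> d mm",(1000*np.array([ex@d[:2],ey@d[:2],-d[2]])).round(1),"roll",None if yaw is None else round(-np.radians(yaw)+r,3))
E
python3 - <<'E'
from h import *
to(.443,.2035,.08,-30)
im=viewer.snapshot("scene");cv2.imwrite("pics/scene3.png",im)
E
```

```text
pos [0.4546 0.1015 0.1665] [-179.94    0.2   -29.79] j [ 12.5  11.5 -22.6  56.    0.2 132.3] F [ 1.4 -0.2 -0.2] g 0.999 -> d mm [-60.7 -82.8  86.5] roll 0.004
```

step_arm:
  plan:
    - [0, [-30, -41, 0], 0]
    - [0, [-61, -83, 40], 0]
    - [0, [-61, -83, 86], 0]
    - [0, [-61, -83, 86], 0]

```text
t: 4.3
tool_pos: [0.44, 0.2004, 0.0777]
tool_rot: [179.6, 0.4, -29.9]
force: [-0.4, -1.4, -0.0]
grip_width: 1.0
```

```bash
python3 - <<'E'
from h import *
to(.443,.2035,.012,-30)
for n,b in(("top",(110,160,210,250)),("scene",(170,220,270,310))):
    im=viewer.snapshot(n);cv2.imwrite(f"pics/{n}4z.png",cv2.resize(im[b[1]:b[3],b[0]:b[2]],None,fx=4,fy=4,interpolation=cv2.INTER_CUBIC))
a=cv2.imread("pics/top4z.png");c=cv2.imread("pics/scene4z.png");cv2.imwrite("pics/b4.png",np.hstack([a,c]))
E
```

```text
pos [0.44   0.2004 0.0777] [179.57   0.44 -29.91] j [ 2.440e+01  1.830e+01 -2.810e+01  4.420e+01  1.000e-01  1.443e+02] F [-0.4 -1.4 -0. ] g 1.0 -> d mm [ 1.  -4.2 65.7] roll 0.002
```

View pics/b4.png

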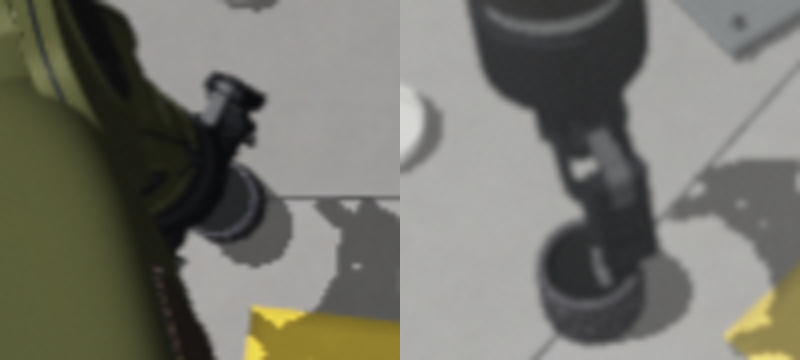

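The scene view shows the open fingers straddling the cell, with one finger in front at (610,240) in the zoomed pair. The top view is mostly blocked by the arm. I go down and grip.

step_arm:
  plan:
    - [0, [1, -4, 15], 0]
    - [0, [1, -4, 35], 0]
    - [0, [1, -4, 50], 0]
    - [0, [1, -4, 66], 0]
    - [0, [1, -4, 66], 0]

```text
t: 5.03
tool_pos: [0.4479, 0.2035, 0.015]
tool_rot: [180.0, 0.0, -30.1]
force: [0.8, -0.4, 0.1]
grip_width: 1.004
```

step_arm:
  plan:
    - [60, [0, 0, 0], 0]
    - [120, [0, 0, 0], 0]
    - [255, [0, 0, 0], 0]
    - [255, [0, 0, 0], 0]
    - [255, [0, 0, 0], 0]
  squeeze: 25

```text
t: 5.65
tool_pos: [0.4485, 0.2044, 0.0165]
tool_rot: [-179.9, -0.0, -30.0]
force: [-1.6, -0.6, 5.0]
grip_width: 0.633
```

```bash
python3 - <<'E'
from h import *
to(.443,.2035,.012,-30)
for n,b in(("top",(110,160,210,250)),("scene",(170,220,270,310))):
    im=viewer.snapshot(n);cv2.imwrite(f"pics/{n}5z.png",cv2.resize(im[b[1]:b[3],b[0]:b[2]],None,fx=4,fy=4,interpolation=cv2.INTER_CUBIC))
a=cv2.imread("pics/top5z.png");c=cv2.imread("pics/scene5z.png");cv2.imwrite("pics/b5.png",np.hstack([a,c]))
E
```

```text
pos [0.4485 0.2044 0.0165] [-1.799e+02 -5.000e-02 -3.001e+01] j [ 24.5  23.1 -32.2  34.7   0.  144.5] F [-1.6 -0.6  5. ] g 0.633 -> d mm [-4.3  3.5  4.5] roll -0.0
```

View pics/b5.png

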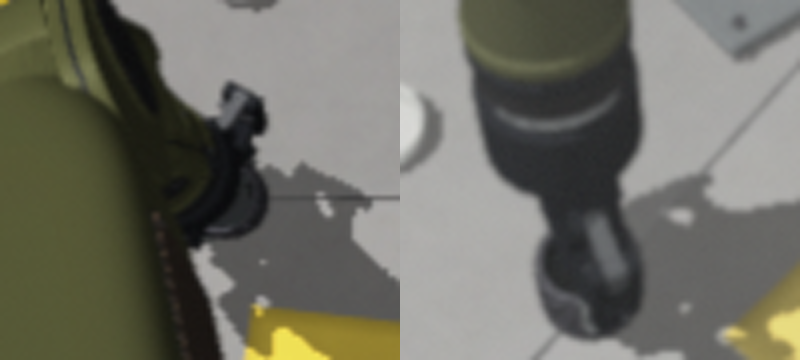

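The fingers hold the cell (opening ≈54 mm), but the tool sits ~5 mm off my cell estimate. I'll open, turn a quarter, and grip again. That centres the cell on the second axis too.

step_arm:
  plan:
    - [0, [0, 0, 0], 0]
    - [0, [0, 0, 0], 0]
    - [0, [0, 0, 0], -0.1]
    - [0, [0, 0, 0], -0.28]
    - [0, [0, 0, 0], -0.46]

```text
t: 6.38
tool_pos: [0.4478, 0.2039, 0.0152]
tool_rot: [180.0, 0.0, -3.3]
force: [-0.2, -0.3, 0.9]
grip_width: 1.001
```

step_arm:
  plan:
    - [0, [0, 0, 0], -0.18]
    - [0, [0, 0, 0], -0.36]
    - [0, [0, 0, 0], -0.54]
    - [0, [0, 0, 0], -0.72]
    - [0, [0, 0, 0], -0.9]

```text
t: 7.0
tool_pos: [0.4478, 0.204, 0.0152]
tool_rot: [180.0, 0.0, 48.2]
force: [-0.5, 0.3, -0.3]
grip_width: 1.0
```

step_arm:
  plan:
    - [0, [0, 0, 0], -0.18]
    - [0, [0, 0, 0], -0.21]
    - [100, [0, 0, 0], -0.21]
    - [255, [0, 0, 0], -0.21]
    - [255, [0, 0, 0], -0.21]
  squeeze: 30

```text
t: 7.62
tool_pos: [0.4479, 0.2039, 0.0156]
tool_rot: [180.0, 0.0, 59.9]
force: [-0.9, -0.7, 2.7]
grip_width: 0.621
```

step_arm:
  plan:
    - [255, [0, 0, 0], 0]
    - [255, [0, 0, 0], 0]
  squeeze: 60

```text
t: 7.88
tool_pos: [0.4479, 0.2039, 0.0158]
tool_rot: [180.0, -0.0, 59.9]
force: [-1.3, -0.7, 5.7]
grip_width: 0.616
```

```bash
python3 - <<'E'
from h import *
to(.443,.2035,.012,60)
E
```

```text
pos [0.4479 0.2039 0.0158] [ 1.7998e+02 -1.0000e-02  5.9880e+01] j [ 24.5  23.1 -32.2  34.7  -0.   54.6] F [-1.3 -0.7  5.7] g 0.616 -> d mm [-2.8 -4.   3.8] roll -0.002
```

step_arm:
  plan:
    - [255, [0, 0, -20], 0]
    - [255, [0, 0, -60], 0]
    - [255, [0, 0, -110], 0]
    - [255, [0, 0, -155], 0]
    - [255, [-20, 20, -155], 0]

```text
t: 8.5
tool_pos: [0.4579, 0.1786, 0.174]
tool_rot: [179.7, -0.4, 60.1]
force: [0.4, -0.8, -2.9]
grip_width: 0.61
```

```bash
python3 - <<'E'
from h import *
to(.5255,-.064,.165,60)
im=viewer.snapshot("scene");b=(150,170,270,290);cv2.imwrite("pics/scene6z.png",cv2.resize(im[b[1]:b[3],b[0]:b[2]],None,fx=4,fy=4,interpolation=cv2.INTER_CUBIC))
E
```

```text
pos [0.4579 0.1786 0.174 ] [179.73  -0.39  60.06] j [ 21.3  13.2 -19.1  57.2   0.   51.2] F [ 0.4 -0.8 -2.9] g 0.61 -> d mm [-176.5  179.7    9. ] roll 0.001
```

View pics/scene6z.png

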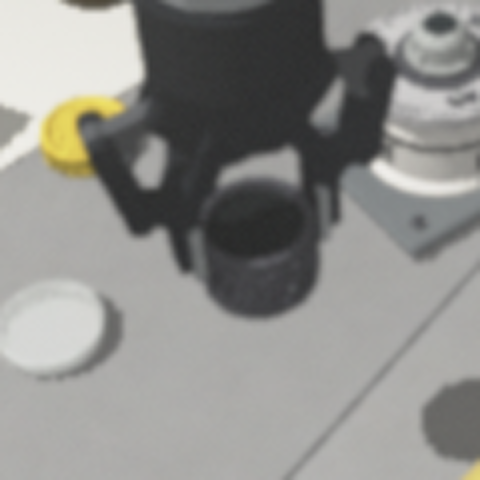

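The cell is held level between the pads, with its weight (-2.9 N) showing on the wrist. I carry it over the spigot.

step_arm:
  plan:
    - [255, [-37, 38, 0], 0]
    - [255, [-75, 77, 0], 0]
    - [255, [-112, 115, 0], 0]
    - [255, [-150, 154, 0], 0]
    - [255, [-174, 179, 0], 0]

```text
t: 9.18
tool_pos: [0.5228, -0.0659, 0.1695]
tool_rot: [-180.0, 0.0, 59.8]
force: [-0.2, 0.6, -2.0]
grip_width: 0.612
```

step_arm:
  plan:
    - [255, [0, 0, 0], 0]
    - [255, [0, 0, 0], 0]

```text
t: 9.43
tool_pos: [0.5221, -0.0633, 0.1696]
tool_rot: [-179.9, 0.0, 59.9]
force: [0.3, -0.3, -1.7]
grip_width: 0.613
```

```bash
python3 - <<'E'
from h import *
to(.5255,-.064,.135,60)
p=bot.state()["tool_pos"]
for n,b in(("top",(210,130,310,220)),("scene",(210,120,310,210))):
    im=viewer.snapshot(n);cv2.imwrite(f"pics/{n}7z.png",cv2.resize(im[b[1]:b[3],b[0]:b[2]],None,fx=4,fy=4,interpolation=cv2.INTER_CUBIC))
    print(n,(proj(n,[p+[0,0,.0245],[.5255,-.064,.114],p+[0,0,-.0155]])-np.array(b[:2]))*4)
a=cv2.imread("pics/top7z.png");c=cv2.imread("pics/scene7z.png");cv2.imwrite("pics/b7.png",np.hstack([a,c]))
E
```

```text
pos [ 0.5221 -0.0633  0.1696] [-1.7989e+02  1.0000e-02  5.9890e+01] j [ -6.9  17.  -14.4  58.6   0.   23.2] F [ 0.3 -0.3 -1.7] g 0.613 -> d mm [ 1.1  3.3 34.6] roll -0.002
top [[203.9738042  156.93457796]
 [202.98044059 176.11495711]
 [202.9407799  169.51682951]]
scene [[204.30894388 118.16391881]
 [199.97277135 219.75186694]
 [204.03855597 171.89660726]]
```

View pics/b7.png

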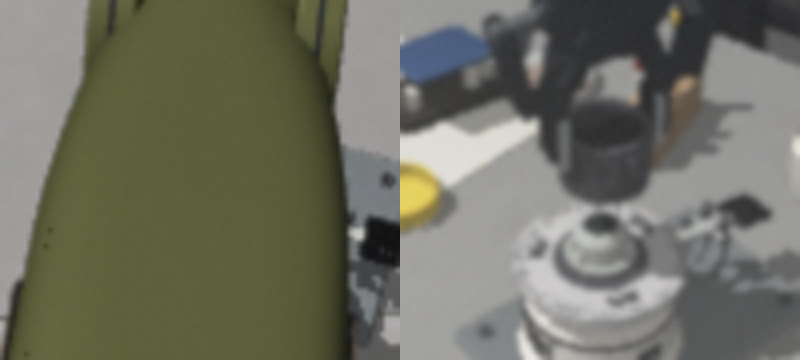

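In the scene view the cell's top is at (207,122) against a predicted (204,118). The spigot hole is at (201,221), matching its prediction, and the pad is still down. I correct the position and descend.

step_arm:
  plan:
    - [255, [1, 3.3, 10], 0]
    - [255, [1, 3.3, 25], 0]
    - [255, [1, 3.3, 34], 0]
    - [255, [1, 3.3, 34], 0]
    - [255, [1, 3.3, 34], 0]

```text
t: 10.15
tool_pos: [0.5263, -0.0644, 0.1363]
tool_rot: [-180.0, 0.0, 59.9]
force: [-0.5, -1.2, -1.6]
grip_width: 0.609
```

```bash
python3 - <<'E'
from h import *
to(.5255,-.064,.118,60)
E
```

```text
pos [ 0.5263 -0.0644  0.1363] [-180.      0.     59.93] j [ -7.   18.8 -17.2  54.   -0.   23.1] F [-0.5 -1.2 -1.6] g 0.609 -> d mm [-0.  -0.9 18.3] roll -0.001
```

step_arm:
  plan:
    - [255, [0, 0, 6], 0]
    - [255, [0, 0, 11], 0]
    - [255, [0, 0, 14], 0]
    - [255, [0, 0, 14], 0]

```text
t: 10.65
tool_pos: [0.5259, -0.0644, 0.122]
tool_rot: [-180.0, 0.0, 59.9]
force: [0.1, -0.2, -1.4]
grip_width: 0.609
```

step_arm:
  plan:
    - [255, [0, 0, 2], 0]
    - [255, [0, 0, 3.5], 0]
    - [255, [0, 0, 5], 0]
    - [255, [0, 0, 5], 0]

```text
t: 11.15
tool_pos: [0.5266, -0.0645, 0.1182]
tool_rot: [179.9, -0.0, 59.9]
force: [-1.2, -0.6, 4.9]
grip_width: 0.612
```

The wrist reads +4.9 N at a rim height of ≈0.1027. That is 15 mm above the seat, so the cell is riding on the pins. I turn under light pressure.

step_arm:
  plan:
    - [255, [0, 0, 1], 0.06]
    - [255, [0, 0, 1], 0.12]
    - [255, [0, 0, 1], 0.18]
    - [255, [0, 0, 1], 0.24]
    - [255, [0, 0, 1], 0.3]

```text
t: 11.78
tool_pos: [0.5256, -0.0648, 0.1178]
tool_rot: [180.0, 0.0, 42.6]
force: [-4.8, -1.1, 9.6]
grip_width: 0.613
```

step_arm:
  plan:
    - [255, [0, 0, 0], 0.06]
    - [255, [0, 0, 0], 0.12]
    - [255, [0, 0, 0], 0.18]
    - [255, [0, 0, 0], 0.24]
    - [255, [0, 0, 0], 0.3]

```text
t: 12.4
tool_pos: [0.526, -0.0644, 0.1161]
tool_rot: [-180.0, 0.0, 25.4]
force: [-0.5, 0.9, -0.6]
grip_width: 0.609
```

```bash
python3 - <<'E'
from h import *
print(bot.state()["wrist_torque"])
E
```

```text
[-0.00942656  0.0669968   0.00639909]
```

The force vanished and z dropped to 0.1161, so the keyways look to be over the pins. I push straight down.

step_arm:
  plan:
    - [255, [0, 0, 1.5], 0]
    - [255, [0, 0, 3], 0]
    - [255, [0, 0, 4.5], 0]
    - [255, [0, 0, 4.5], 0]

```text
t: 12.9
tool_pos: [0.5261, -0.0644, 0.1116]
tool_rot: [-180.0, 0.0, 25.6]
force: [-0.1, 0.3, -1.1]
grip_width: 0.608
```

```bash
python3 - <<'E'
from h import *
print(bot.state()["wrist_torque"])
E
```

```text
[ 0.00761343 -0.00810984  0.04114761]
```

step_arm:
  plan:
    - [255, [0, 0, 1.5], 0]
    - [255, [0, 0, 3], 0]
    - [255, [0, 0, 5], 0]
    - [255, [0, 0, 7], 0]
    - [255, [0, 0, 7], 0]
  squeeze: 80

```text
t: 13.52
tool_pos: [0.5264, -0.0646, 0.1054]
tool_rot: [180.0, -0.0, 25.5]
force: [-1.1, 0.1, 6.6]
grip_width: 0.603
```

step_arm:
  plan:
    - [255, [0, 0, 1], 0]
    - [255, [0, 0, 2], 0]
    - [255, [0, 0, 3], 0]
    - [255, [0, 0, 3], 0]
    - [255, [0, 0, 3], 0]

```text
t: 14.15
tool_pos: [0.5266, -0.0646, 0.1039]
tool_rot: [179.9, -0.1, 25.6]
force: [-4.2, -0.4, 15.4]
grip_width: 0.607
```

step_arm:
  plan:
    - [255, [0, 0, 1], 0]
    - [255, [0, 0, 1], 0]
    - [255, [0, 0, 1], 0]

```text
t: 14.52
tool_pos: [0.5265, -0.0646, 0.1039]
tool_rot: [179.9, -0.1, 25.6]
force: [-6.2, 0.9, 23.0]
grip_width: 0.608
```

```bash
python3 - <<'E'
from h import *
to(.5255,-.064,.1035)
for n,b in(("scene",(210,120,320,210)),("top",(140,130,360,250))):
    im=viewer.snapshot(n);cv2.imwrite(f"pics/{n}8z.png",cv2.resize(im[b[1]:b[3],b[0]:b[2]],None,fx=6 if n=="scene" else 3.5,fy=6 if n=="scene" else 3.5,interpolation=cv2.INTER_CUBIC))
print((proj("scene",[[.5255,-.064,.128],[.5255,-.064,.088],[.49,-.18,.0625]])-[210,120])*6)
st=bot.state();print(st["force"],st["tool_pos"],st["tool_rot"],st["wrist_torque"],st["t"])
E
```

```text
pos [ 0.5265 -0.0646  0.1039] [ 1.799e+02 -1.000e-01  2.555e+01] j [ -7.   20.3 -20.3  49.3  -0.   57.5] F [-6.2  0.9 23. ] g 0.608 -> d mm [-0.7 -1.   0.4] roll None
[[300.02396245 303.73378863]
 [299.84392231 376.24267654]
 [508.92221188 311.35628599]]
[-6.25589735 -0.2710127  22.4565618 ] [ 0.52656687 -0.06463664  0.10388029] [ 1.79894870e+02 -1.01605949e-01  2.55547888e+01] [-0.05079047  1.71701594  0.03178552] 14.625
```

View pics/scene8z.png

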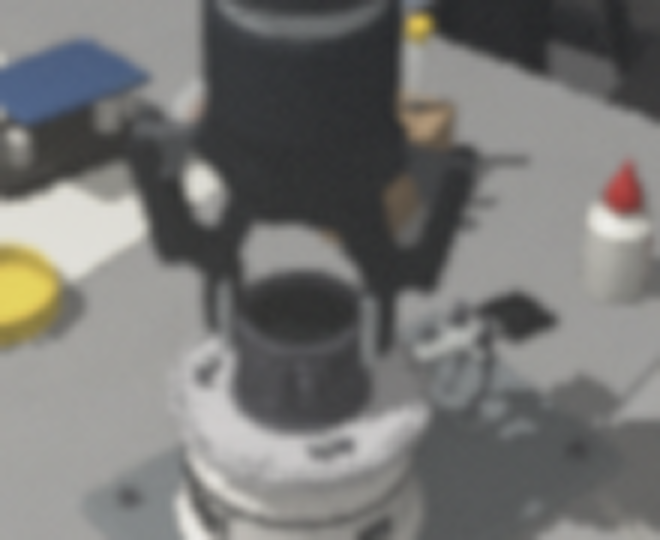

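View pics/top8z.png

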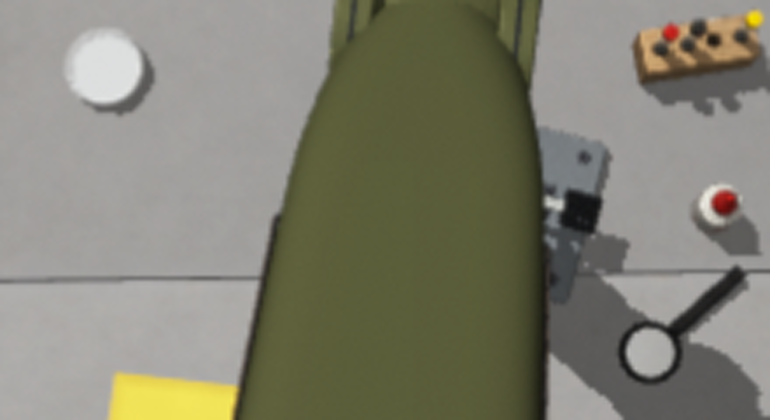

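With 1 mm more commanded, z stayed at 0.1039 while the force rose from 15.4 to 23 N, so the cell is hard on the seat. The scene view shows its top at (303,310), predicted (300,304), and the pad is still down at (515,315). The dish, bottle and magnifier have not moved. I hand in.

```bash
python3 -c "
from plant import bot
print(bot.state()['joint_velocities'].round(2),bot.state()['grip_width']);print(bot.close_job())"
```

```text
[-0.    0.1  -0.01 -0.09 -0.01  0.15] 0.6051188927241578
the job is handed in; nothing more can be done
None
```

I pressed the lock lever past its catch, fitted the cell over the spigot and pushed it fully home. I handed the job in at about 14.6 s, still gripping the cell and holding it down; no verdict is reported.

- **Lever:** the pad stayed down after I lifted off, and was still at its latched position in the last picture.
- **Keying:** the cell first rode on the pins with its rim about 15 mm above the seat. After roughly 34° of turning it dropped freely onto the washer.
- **Seating:** the last 1 mm of push raised the force from 15.4 to 23 N with no change in height. The rim is about 0.4 mm above the seat by calculation, within measuring error.
- **Position and grip:** the tool is about 1 mm from my estimate of the spigot's axis and tilted 0.1°. The commanded grip is 80 N, on a cell holding the fingers about 52 mm apart.
- **Bystanders:** by eye, the dish, bottle and magnifier had not moved in the last pictures; I did not measure this.
- **What disagreed:** the first grip was about 5 mm off my estimate of the cell's position, so I gripped again after a quarter turn. The arm blocked the top camera's view of the finished fit. A side force of about 6 N remained on the wrist at the end.

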